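Swap three die blocks back to their own boards and cap one

TASK

The three steel die blocks on the bench stand on one another's boards: put each on the board whose bent sample strip has the shape of the block's notch, upright on the middle of the rubber pad and square with the board (notch facing either way), using the spare board without a sample as the parking place on the way. Only once all three are home, lay the guide plate on the block that has a key on top, with the plate's notch over the key so that it lies flat. Leave the oil can and the rivet jar standing where they are, and let go of everything.

Things in the scene. Friction and masses are not known exactly. Their poses are not given: they have to be found in the camera images.
- vee_block: Steel die block 60 x 50 x 44 mm (x, y, z), 0.7 kg, upright; origin at the centre of its underside. From above: a V notch (36 mm wide, 30 mm deep), through its full height, open to its -x side. Flat whole ends at y = +-25 mm: grip there. Starts on another block's board. Top flat.
- round_block: Steel die block 60 x 50 x 44 mm (x, y, z), 0.7 kg, upright; origin at the centre of its underside. From above: a half-round notch (36 mm wide, 18 mm deep), through its full height, open to its -x side. Flat whole ends at y = +-25 mm: grip there. Starts on another block's board. Top flat.
- square_block: Steel die block 60 x 50 x 44 mm (x, y, z), 0.7 kg, upright; origin at the centre of its underside. From above: a square-cornered notch (24 mm wide, 26 mm deep), through its full height, open to its -x side. Flat whole ends at y = +-25 mm: grip there. Starts on another block's board. Dark key on top: x +14 to +26, 11 mm wide about y = 0, 7 mm tall.
- vee_board: Fixed plywood board, 10 mm thick, x -42 to +76, y -55 to +55 mm; origin on its underside, below the middle of its black rubber pad (70 x 60 mm, flush); a block's origin rests 10 mm above it. A V of bent dark steel strip, 22 mm tall, is fixed on it at x +42 to +71, y -18 to +18 mm, open towards the pad: from above, the notch shape of the block that belongs here.
- round_board: Fixed plywood board, 10 mm thick, x -42 to +76, y -55 to +55 mm; origin on its underside, below the middle of its black rubber pad (70 x 60 mm, flush); a block's origin rests 10 mm above it. A half-round arc of bent dark steel strip, 22 mm tall, is fixed on it at x +42 to +61, y -18 to +18 mm, open towards the pad: from above, the notch shape of the block that belongs here.
- square_board: Fixed plywood board, 10 mm thick, x -42 to +76, y -55 to +55 mm; origin on its underside, below the middle of its black rubber pad (70 x 60 mm, flush); a block's origin rests 10 mm above it. A square-cornered channel of bent dark steel strip, 22 mm tall, is fixed on it at x +42 to +68, y -18 to +18 mm, open towards the pad: from above, the notch shape of the block that belongs here.
- spare_board: Fixed plywood board, 10 mm thick, x -42 to +76, y -55 to +55 mm; origin on its underside, below the middle of its black rubber pad (70 x 60 mm, flush); a block's origin rests 10 mm above it. It has no sample strip and is empty at the start: the parking place.
- guide_plate: Steel plate 60 x 56 x 10 mm, 0.3 kg, loose on the bench; origin at the centre of its underside. Notch 17 mm wide, through, open to +x: x +10 to +30, centred at y = 0. Grip bar on top: x -26 to +8, 16 mm wide in y about y = 0, z 10 to 36 mm. Seated: origin 44 mm above square_block's, x axes the same way, 3 mm play beside the key. Starts with +x within 30 degrees of world +x.
- oil_can: Small blue oil can with a pointed spout, 38 mm across, 64 mm tall, standing among the boards; origin at the centre of its underside. To be left alone.
- rivet_jar: Small glass jar with a steel cap, 40 mm across, 52 mm tall, standing among the boards; origin at the centre of its underside. To be left alone.
Mind the look-alikes: they are no part of the job. What is shaped like the round_block but green or yellow is not meant.

How it is judged:
On the way, in this order (a step that is already met when the one before it is completed fails the run):
1. one die block is parked on the spare board: upright, within 20 mm of the pad's middle, let go (((horizontal distance between vee_block and spare_board below 0.02 m and z of vee_block in the frame of spare_board between 0.007 and 0.0135 m and angle between vee_block's own z axis and vertical below 0.06 rad and linear speed of vee_block below 0.02 m/s and angular speed of vee_block below 0.2 rad/s and contact force between the fingers and vee_block below 0.1 N) or (horizontal distance between round_block and spare_board below 0.02 m and z of round_block in the frame of spare_board between 0.007 and 0.0135 m and angle between round_block's own z axis and vertical below 0.06 rad and linear speed of round_block below 0.02 m/s and angular speed of round_block below 0.2 rad/s and contact force between the fingers and round_block below 0.1 N) or (horizontal distance between square_block and spare_board below 0.02 m and z of square_block in the frame of spare_board between 0.007 and 0.0135 m and angle between square_block's own z axis and vertical below 0.06 rad and linear speed of square_block below 0.02 m/s and angular speed of square_block below 0.2 rad/s and contact force between the fingers and square_block below 0.1 N))), for 0.2 s.
2. all three die blocks stand on their own boards, let go (horizontal distance between vee_block and vee_board below 0.012 m and z of vee_block in the frame of vee_board between 0.007 and 0.0135 m and angle between each of vee_block, round_block, square_block's own z axis and vertical below 0.06 rad and angle between the x axis of vee_block and the x axis of vee_board, either way round below 0.21 rad and horizontal distance between round_block and round_board below 0.012 m and z of round_block in the frame of round_board between 0.007 and 0.0135 m and angle between the x axis of round_block and the x axis of round_board, either way round below 0.21 rad and horizontal distance between square_block and square_board below 0.012 m and z of square_block in the frame of square_board between 0.007 and 0.0135 m and angle between the x axis of square_block and the x axis of square_board, either way round below 0.21 rad and linear speed of each of vee_block, round_block, square_block below 0.02 m/s and angular speed of each of vee_block, round_block, square_block below 0.2 rad/s and contact force between the fingers and vee_block below 0.1 N and contact force between the fingers and round_block below 0.1 N and contact force between the fingers and square_block below 0.1 N), for 0.2 s.
3. the guide plate lies flat on the keyed block, its notch over the key (z of guide_plate in the frame of square_block between 0.042 and 0.0462 m and x of guide_plate in the frame of square_block between -0.01 and 0.01 m and y of guide_plate in the frame of square_block between -0.007 and 0.007 m and angle between the x axis of guide_plate and the x axis of square_block, either way round below 0.3 rad and angle between guide_plate's own z axis and vertical below 0.06 rad), for 0.2 s.
At the end, for the whole second after the job is handed in: Each block upright on its own sample's board, within 12 mm of the pad's middle and 12 degrees of square (either way round); guide plate flat on the square-notched block, notch over key (within 10 mm along, 7 mm across); all released, at rest; oil can and jar undisturbed (all of step 2 and all of step 3 and linear speed of guide_plate below 0.02 m/s and angular speed of guide_plate below 0.2 rad/s and contact force between the fingers and guide_plate below 0.1 N); the robot touches nothing.
It fails at once if the oil can is knocked over or pushed more than 30 mm (distance of oil_can from where it was at the start of the episode above 0.03 m or angle between oil_can's own z axis and vertical above 0.5 rad).
It fails at once if the rivet jar is knocked over or pushed more than 30 mm (distance of rivet_jar from where it was at the start of the episode above 0.03 m or angle between rivet_jar's own z axis and vertical above 0.5 rad).
It also fails if it takes over 131 s, if anything falls off the work surface, if the arm or the gripper's body presses on something with over 40 N, if the wrist force passes 120 N, or if a joint passes its speed limit or range.

ROBOT

A 6-joint arm with a two-finger parallel gripper is mounted at the origin on the work surface. World frame = base frame: x ahead of the robot, y to its left, z up, the work surface at z = 0. Lengths are in m, angles in rad, forces in N, time in s.
With the tool pointing down it reaches from about 0.35 to 0.775 m from the base axis. Payload 7.3 kg.
Tool frame: the origin (TCP) lies at the very end of the fingers, on their centre line; the grasp point (between the pads) lies bot.grip_point_offset behind it (bot.grip_point_offset is the distance from the TCP to the grasp point, in m); z points along the fingers, x is the direction in which the jaws open and shut, and the axes are right-handed (so a half turn about z gives the same grasp; the last joint's range is limited). The gripper opens to 92 mm and grips with 3 to 60 N. Pads are 19 mm wide; open, the fingers measure 130 mm over their backs; the gripper's body (75 mm by 190 mm) begins 47 mm behind the grasp point.
Start: joints at [-1.366, 0.342, 1.524, -0, 1.275, -0.146], TCP at [0.18, -0.493, 0.227] pointing down, gripper open.
Joint ranges: [-2.53, 2.53], [-0.77, 2.02], [0.04, 2.7], [-1, 4.14], [0.28, 2.66], [-3.11, 3.11]. Speed limits (rad/s): [2.57, 2.57, 3.14, 3.14, 3.14, 3.14].

INTERFACE

Orientations are given as [roll, pitch, yaw] about the fixed x, y, z axes, in that order (R = Rz(yaw) Ry(pitch) Rx(roll)).
In Python, from cell import bot gives the robot as it stands.
- The arm moves only by the tool play_rows, never from a script. Its argument "increments" is a list of rows, each a list of 6 numbers: the shift along the tool's x, y, z in m, then the turn, a rotation vector about the tool's x, y, z in degrees. A call has 1 to 20 rows; each row shifts and turns the commanded pose from where the row before left it, along the tool's axes as they then stand; what a row does not reach is not made up. A row lasts 1/12 s, in which the tool goes at most 41.7 mm and 7.16 degrees, less where a joint would pass 70% of its speed; a pose out of reach is approached as far as the arm can. A call is refused whole if a number of a shift passes 0.0417 or a number of a turn 7.16, either way. A call with a gripper value outside its range is refused whole. "claw" is the finger opening in m, from 0 to 0.0918, set as the call begins (left out, the last holds). The fingers move at their own pace and stop on an object; the grip force is fixed at half the most. Time passes only in rows, so rows that do not move let the fingers close. It gives the time, the measured TCP pose, the force and the opening at its end, in the units of the state.
- bot.state(): the state, without advancing time (a new reading comes with each control period).
- bot.camera(name): name is "side" or "top"; returns (picture, depth): 420x560x3 uint8, red, green, blue; 420x560 float32, m along the optical axis (not along the pixel's ray), 0 where there is no reading.
- bot.get_calibration(name): a dict with "K" (3x3 intrinsics, pixels), "eye" and "orientation" of the camera in the world. Camera axes: x right, y down, z forward; pixel columns grow to the right and rows downward; lengths in m; the calibration is good to about 2 mm. A picture is of the moment at which its call begins. get_calibration takes no time and is no camera call.
- bot.hand_in(): hands the job in, once; it reports no verdict.
Trained networks look in the newest picture that a camera, given by its name, has taken for a name from the list of things; names that differ only in an ending like _2 or _b are one class to them, and where a whole thing is asked for, a point or a joint stands for the part that bears it (a point fixed in the world has none). Each returns a list of dicts, best first, with "score" (0 to 1); they miss things now and then, are a little off and sometimes report something else, mostly with a low value. They report only what shows in the picture. A call takes as long as a camera call. They do not tell look-alikes from the thing itself.
- bot.spot_in(camera, thing): "bbox" ([left, top, right, bottom] in pixels, round what is visible of it).
- bot.cut_out(camera, thing): "region" (420x560 bool, what is visible of it) and "bbox" ([left, top, right, bottom] in pixels, round what is visible of it).
- bot.mark_of(camera, thing): "uv" ([column, row] in pixels: a listed point, or the origin of a listed thing).
The state is a dict: "time_s": time; "qpos": joint angles; "qvel": joint speeds; "tau": joint torques, N m; "tcp_pos": TCP position; "eef_rot": TCP orientation; "wrist_force": force on the tool from outside, world axes, zero at the start; "moment": the same for the moment, N m; "finger_gap": finger opening in m.
Only numpy, scipy, OpenCV 4.12 (cv2) and the standard library are available. Lean on these libraries where they do the work, as an engineer would, in place of code of your own. Each camera call takes 0.05 s, during which the arm holds its last target.

## Working session

There is one attempt and no reset: what is moved stays moved. The work goes in short steps, Python scripts to look and compute and a tool call to move; the robot and the scene stay as the last step left them, time stands still between calls to the robot, and variables do not carry over. Pictures are saved under pics/ and viewed, and the job is handed in when it is done.

Besides the shell and the picture viewer there is one more tool, called after "Call:" as name(argument=value, ...) on one line, values as JSON. play_rows: Moves the arm, as the interface text tells. Its arguments: {"type":"object","properties":{"increments":{"type":"array","items":{"type":"array","items":{"type":"number"}}},"claw":{"type":"number"}},"required":["increments"]}

```bash
mkdir -p pics; ls
python3 - <<'E'
from cell import bot
import cv2,numpy as np
s=bot.state();print(s, bot.grip_point_offset)
for n in("top","side"):
    im,d=bot.camera(n);c=bot.get_calibration(n);print(n,c)
    cv2.imwrite(f"pics/{n}0.png",im[:,:,::-1]);np.savez(f"{n}0.npz",im=im,d=d)
E
```

```text
pics
{'time_s': 0.0, 'qpos': array([-1.36601114e+00,  3.42737464e-01,  1.52502062e+00,  5.82262607e-06,
        1.27539982e+00, -1.45999907e-01]), 'qvel': array([-0.00041315,  0.0001686 , -0.00078028,  0.00015478,  0.00043704,
       -0.00138758]), 'tau': array([ 1.96062079e-03, -4.31241846e+01, -2.44218868e+01,  7.18629034e-02,
        5.58485300e-02, -1.37355751e-04]), 'tcp_pos': array([ 0.18034698, -0.49261583,  0.22603606]), 'eef_rot': array([-3.14135943e+00,  1.54779219e-03, -1.22001275e+00]), 'wrist_force': array([-0.13907051, -0.03500945,  1.01061979]), 'moment': array([0.02521767, 0.00890127, 0.0340532 ]), 'finger_gap': 0.09209961623308947} 0.0188
top {'K': array([[398.65629486,   0.        , 276.81518083],
       [  0.        , 398.65629486, 214.68426526],
       [  0.        ,   0.        ,   1.        ]]), 'eye': array([ 0.3271634 , -0.05794902,  0.85617382]), 'orientation': array([-2.95402024, -0.00807198, -1.55056133])}
side {'K': array([[415.88376418,   0.        , 281.2146182 ],
       [  0.        , 415.88376418, 206.66681431],
       [  0.        ,   0.        ,   1.        ]]), 'eye': array([-0.18843792,  0.61361035,  0.6335867 ]), 'orientation': array([-2.14301206, -0.02528276, -2.33152044])}
```

View pics/top0.png

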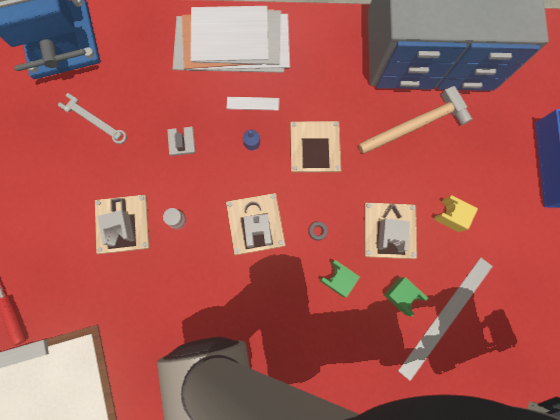

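View pics/side0.png

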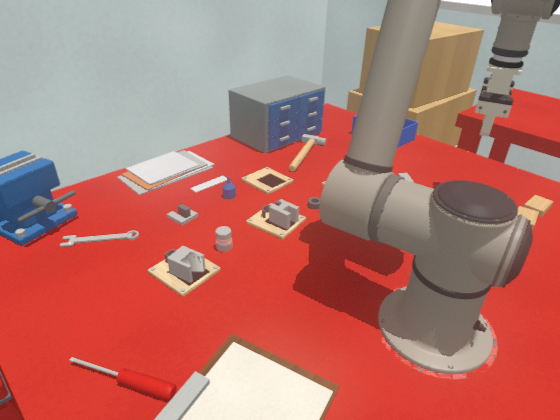

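Run:
```python
import cv2,numpy as np
im=np.load("top0.npz")["im"][:,:,::-1]
def c(x,y,w=36):
    return cv2.resize(im[y-w:y+w,x-w:x+w],(390,290*390//290 if 0 else 290),interpolation=cv2.INTER_CUBIC)
def c(x,y,w=36):
    return cv2.resize(np.ascontiguousarray(im[y-w:y+w,x-w:x+w]),(264,264),interpolation=cv2.INTER_CUBIC)
r1=np.hstack([c(122,224),c(256,224),c(391,231)]);r2=np.hstack([c(181,141),c(316,147),c(260,140)])
cv2.imwrite("pics/crop0.png",np.vstack([r1,r2]))
```

```text
(no output)
```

View pics/crop0.png

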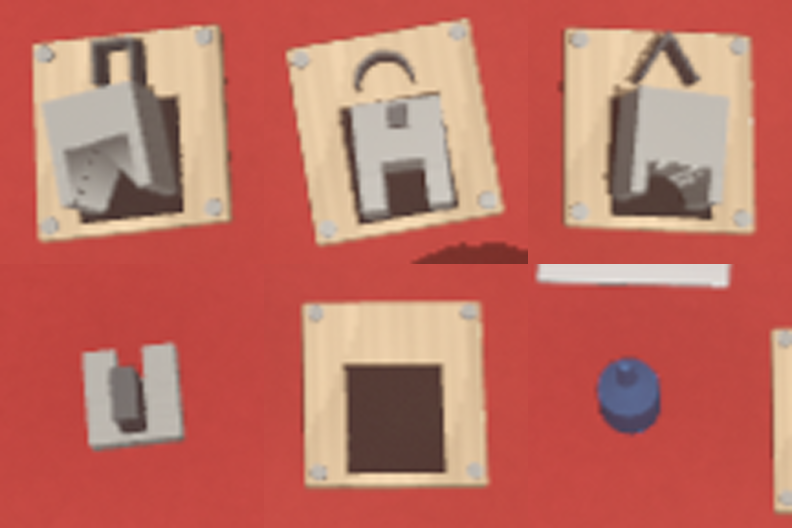

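```bash
cat > h.py <<'E'
import cv2,numpy as np
from scipy.spatial.transform import Rotation as R
from cell import bot
def cal(n):
    c=bot.get_calibration(n);return c["K"],np.array(c["eye"]),R.from_euler('xyz',c["orientation"]).as_matrix()
def onplane(n,uv,z):
    K,e,M=cal(n);uv=np.atleast_2d(uv).astype(float)
    r=np.c_[(uv[:,0]-K[0,2])/K[0,0],(uv[:,1]-K[1,2])/K[1,1],np.ones(len(uv))]@M.T
    return e+r*((z-e[2])/r[:,2])[:,None]
def cloud(n,d):
    K,e,M=cal(n);v,u=np.mgrid[:420,:560]
    p=np.stack([(u-K[0,2])/K[0,0]*d,(v-K[1,2])/K[1,1]*d,d],-1)
    P=p@M.T+e;P[d==0]=np.nan;return P
def proj(n,p):
    K,e,M=cal(n);q=(np.atleast_2d(p)-e)@M;q=q@K.T;return q[:,:2]/q[:,2:]
def rect(pts):
    (c,s,a)=cv2.minAreaRect((pts[:,:2]*1000).astype(np.float32))
    a=(a+45)%90-45
    b=cv2.boxPoints((c,s,a))
    # extents along rotated axes
    th=np.radians(a);ex=np.array([np.cos(th),np.sin(th)]);ey=np.array([-ex[1],ex[0]])
    q=pts[:,:2]*1000
    return np.array(c),a,np.ptp(q@ex),np.ptp(q@ey)
def notred(im):
    hsv=cv2.cvtColor(im,cv2.COLOR_RGB2HSV);h=hsv[...,0].astype(int)
    red=((h<4)|(h>172))&(hsv[...,1]>150)
    return ~red
def mask_at(m,u,v):
    _,l=cv2.connectedComponents(m.astype(np.uint8),connectivity=4);return l==l[v,u]
E
python3 - <<'E'
from h import *
f=np.load("top0.npz");im,d=f["im"],f["d"];P=cloud("top",d)
print("bench z",np.nanmedian(P[300,20:60,2]),np.nanstd(P[180:200,300:340,2]))
nr=notred(im)
cv2.imwrite("pics/nr.png",nr*255)
for nm,u,v in(("sqB",104,204),("rndB",236,206),("veeB",372,210),("spB",300,130),("plate",172,148)):
    m=mask_at(nr,u,v)
    z=0.010
    ys,xs=np.nonzero(m);w=onplane("top",np.c_[xs,ys],z)
    zz=P[m][:,2]
    print(nm,m.sum(),rect(w),"dep",np.nanpercentile(zz,[5,50,95]))
    t=m&(P[...,2]>0.049)&(P[...,2]<0.0575) 
    if t.sum()>50:
        ys,xs=np.nonzero(t);w=onplane("top",np.c_[xs,ys],0.054);print("   block",t.sum(),rect(w))
        print("   depth z",np.nanmedian(P[t][:,2]),np.nanmedian(P[t],axis=0))
for nm in("oil_can","rivet_jar"):
    r=bot.spot_in("top",nm);print(nm,r[:2])
    for q in r[:1]:
        b=q["bbox"];print(onplane("top",[[b[0],b[1]],[b[2],b[3]]],0.03))
E
```

```text
bench z -0.0007753802579669733 0.0015144362466164968
sqB 2917 (array([461.30664062, 271.43798828]), 7.709466934204102, np.float64(120.29362926976796), np.float64(112.95987560307003)) dep [0.00627789 0.01080787 0.05449229]
   block 625 (array([447.82958984, 273.15441895]), 16.15802574157715, np.float64(61.12901987289507), np.float64(51.42113670658543))
   depth z 0.053428814615772424 [0.4523775  0.27668857 0.05342881]
rndB 2875 (array([468.10333252, -15.24501801]), 11.376709938049316, np.float64(120.33055102455603), np.float64(111.99460532266176)) dep [0.00644819 0.01029633 0.05478197]
   block 539 (array([448.54794312, -21.1516571 ]), 7.956571102142334, np.float64(60.31307559340968), np.float64(49.85564103376997))
   depth z 0.05375345714240076 [ 0.4531573  -0.0195862   0.05375346]
veeB 2924 (array([ 459.49679565, -306.03201294]), -1.286956787109375, np.float64(120.09597442180916), np.float64(113.19470303801666)) dep [0.00484553 0.01070732 0.05468682]
   block 620 (array([ 445.26376343, -303.80715942]), -6.511146545410156, np.float64(60.90727251443661), np.float64(51.34240811896376))
[... 166 characters left out ...]
05), np.float64(112.65012421722278)) dep [0.00613712 0.00986818 0.01249604]
plate 709 (array([651.45263672, 156.38446045]), 8.220766067504883, np.float64(65.42971095933967), np.float64(59.54282435992553)) dep [-0.00016956  0.00988112  0.03638556]
oil_can [{'bbox': [242.9, 128.9, 258.9, 153.1], 'score': 0.54}]
[[ 0.67431335  0.0169588   0.03      ]
 [ 0.61937867 -0.0197782   0.03      ]]
rivet_jar [{'bbox': [165.8, 209.8, 186.6, 227.7], 'score': 0.72}, {'bbox': [95.0, 194.0, 151.8, 253.7], 'score': 0.67}]
[[0.48947008 0.17291223 0.03      ]
 [0.45225564 0.1267418  0.03      ]][ WARN:0@0.462] global loadsave.cpp:1063 imwrite_ Unsupported depth image for selected encoder is fallbacked to CV_8U.
```

View pics/nr.png

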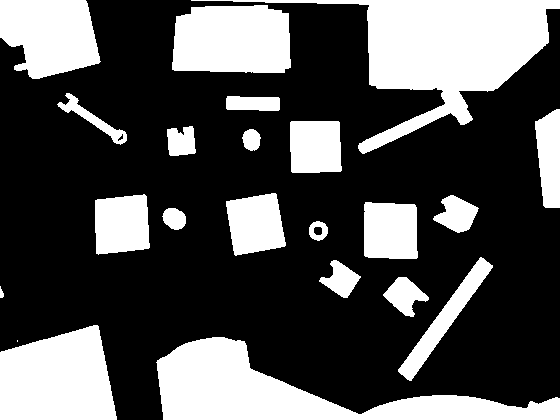

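```bash
cat >> h.py <<'E'
from scipy.optimize import minimize
S=8
def render(n,polys,x,hull):
    c,s=np.cos(x[2]),np.sin(x[2]);M=np.array([[c,-s,0],[s,c,0],[0,0,1]])
    out=np.zeros((420,560),np.float32)
    pr=[proj(n,p@M.T+[x[0],x[1],0]) for p in polys]
    if hull: pr=[cv2.convexHull(np.vstack(pr).astype(np.float32))[:,0]]
    a=np.vstack(pr);u0,v0=np.floor(a.min(0)).astype(int)-2;u1,v1=np.ceil(a.max(0)).astype(int)+3
    u0,v0=max(u0,0),max(v0,0)
    big=np.zeros(((v1-v0)*S,(u1-u0)*S),np.uint8)
    for p in pr: cv2.fillPoly(big,[np.round(((p-[u0,v0]+0.5)*S-0.5)*16).astype(np.int32)],255,shift=4)
    sm=cv2.resize(big,(u1-u0,v1-v0),interpolation=cv2.INTER_AREA)/255.
    u1,v1=min(u1,560),min(v1,420)
    out[v0:v1,u0:u1]=sm[:v1-v0,:u1-u0];return out
def fit(n,mask,polys,x0,hull=False,ign=None):
    m=mask.astype(np.float32)
    w=1 if ign is None else (~ign).astype(float)
    f=lambda x:float((w*(render(n,polys,[x[0]/1e3,x[1]/1e3,np.radians(x[2])],hull)-m)**2).sum())
    best=None
    for da in(-6,0,6):
        x=np.array([x0[0]*1e3,x0[1]*1e3,np.degrees(x0[2])+da])
        r=minimize(f,x,method="Nelder-Mead",options=dict(initial_simplex=[x,x+[6,0,0],x+[0,6,0],x+[0,0,6]],xatol=.05,fatol=.02))
        if best is None or r.fun<best.fun:best=r
    return best.x,best.fun
def box(x0,x1,y0,y1,z0,z1):
    b=lambda z:np.array([[x0,y0,z],[x1,y0,z],[x1,y1,z],[x0,y1,z]])/1000.
    return [b(z0),b(z1)]
BOARD=box(-42,76,-55,55,0,10)
def top(z,notch):
    return [np.c_[np.array([[30,-25],[30,25],[-30,25]]+notch+[[-30,-25]]),[z]*(4+len(notch))]/1000.]
th=np.linspace(np.pi/2,-np.pi/2,13)
NOTCH=dict(vee=[[-30,18],[0,0],[-30,-18]],square=[[-30,12],[-4,12],[-4,-12],[-30,-12]],round=[[-30+18*np.cos(t),18*np.sin(t)] for t in th])
def blocktop(P,u,v,zlo=0.049,zhi=0.0575,rad=40):
    m=(P[...,2]>zlo)&(P[...,2]<zhi)
    return mask_at(m,u,v)
E
cat > m0.py <<'E'
from h import *
f=np.load("top0.npz");im,d=f["im"],f["d"];P=cloud("top",d)
nr=notred(im)
B={}
for nm,u,v,x0 in(("square",104,204,(.447,.272,.1)),("round",236,206,(.452,-.018,.16)),("vee",372,210,(.443,-.306,-.03)),("spare",300,130,(.63,-.144,.02))):
    x,e=fit("top",mask_at(nr,u,v),BOARD,x0,True);print("board",nm,x.round(2),round(e,1),int(mask_at(nr,u,v).sum()));B[nm]=x
for nm,bd in(("vee","square"),("square","round"),("round","vee")):
    x=B[bd];r=mask_at(nr,*np.round(proj("top",[x[0]/1e3,x[1]/1e3+.05,.01])[0]).astype(int))
    t=r&(P[...,2]>0.049)&(P[...,2]<0.0655)
    ign=None
    print("block",nm,*fit("top",t,top(54,NOTCH[nm]),(x[0]/1e3,x[1]/1e3,np.radians(x[2]))))
m=mask_at(nr,172,148)
print("plate",*fit("top",m,[np.c_[np.array([[-30,-28],[30,-28],[30,-8.5],[10,-8.5],[10,8.5],[30,8.5],[30,28],[-30,28]]),[10]*8]/1e3],(.64,.155,.1)))
t=m&(P[...,2]>.03);ys,xs=np.nonzero(t);print("bar",rect(onplane("top",np.c_[xs,ys],.036)))
E
python3 m0.py
```

```text
board square [445.08 270.73   7.66] 20.3 2917
board round [452.1  -18.47  11.37] 37.5 2875
board vee [ 443.03 -306.18   -1.42] 35.8 2924
board spare [ 630.68 -144.75    2.35] 29.3 2591
block vee [447.77673275 273.28095474  16.67213949] 27.469327926635742
block square [448.55698962 -21.25905336   7.95674933] 13.55294132232666
block round [ 445.24738948 -304.08728257   -6.91078988] 16.584266662597656
plate [651.63439327 157.11398019   8.15239654] 103.95100402832031
bar (array([643.10858154, 155.40766907]), 8.77955436706543, np.float64(34.16342362057708), np.float64(16.381294968432677))
```

```bash
cat > go.py <<'E'
import sys
from h import *
# args: x y z(mm) blockyaw(deg)
def plan(x,y,z,th):
    s=bot.state();p=s["tcp_pos"]*1e3;M=R.from_euler('xyz',s["eef_rot"]).as_matrix()
    yaw=np.degrees(np.arctan2(M[1,0],M[0,0]));t=th-90
    print("t",s["time_s"],"tcp",p.round(1),"yaw",yaw.round(2),"gap",s["finger_gap"].round(4),"F",s["wrist_force"].round(1))
    turn=(yaw-t+180)%360-180
    ps=np.radians(t);ex=np.array([np.cos(ps),np.sin(ps)]);ey=np.array([np.sin(ps),-np.cos(ps)])
    d=np.array([x,y])-p[:2]
    print("turn z %.2f  then x %.1f y %.1f z %.1f mm"%(turn,d@ex,d@ey,p[2]-z), "tilt axis err",np.degrees(np.arccos(-M[2,2])).round(2))
plan(*map(float,sys.argv[1:5]))
E
python3 go.py 448.5 -21.3 110 7.96
```

```text
Traceback (most recent call last):
  File "go.py", line 12, in <module>
    plan(*map(float,sys.argv[1:5]))
    ~~~~^^^^^^^^^^^^^^^^^^^^^^^^^^^
  File "go.py", line 7, in plan
    print("t",s["time_s"],"tcp",p.round(1),"yaw",yaw.round(2),"gap",s["finger_gap"].round(4),"F",s["wrist_force"].round(1))
                                                                    ^^^^^^^^^^^^^^^^^^^^^
AttributeError: 'float' object has no attribute 'round'
```

```bash
sed -i 's/s\["finger_gap"\].round(4)/round(s["finger_gap"],4)/' go.py
python3 go.py 448.5 -21.3 110 7.96
```

```text
t 0.2 tcp [ 180.4 -492.8  226.3] yaw -69.9 gap 0.0918 F [-0.5 -0.7 -0.2]
turn z 12.14  then x -429.8 y -330.8 z 116.3 mm tilt axis err 0.05
```

Call:
play_rows(claw=0.0918, increments=[[0,0,0,0,0,6.07],[0,0,0,0,0,6.07],[-0.0239,-0.0184,0,0,0,0],[-0.0239,-0.0184,0,0,0,0],[-0.0239,-0.0184,0,0,0,0],[-0.0239,-0.0184,0,0,0,0],[-0.0239,-0.0184,0,0,0,0],[-0.0239,-0.0184,0,0,0,0],[-0.0239,-0.0184,0,0,0,0],[-0.0239,-0.0184,0,0,0,0],[-0.0239,-0.0184,0,0,0,0],[-0.0239,-0.0184,0,0,0,0],[-0.0239,-0.0184,0,0,0,0],[-0.0239,-0.0184,0,0,0,0],[-0.0239,-0.0184,0,0,0,0],[-0.0239,-0.0184,0,0,0,0],[-0.0239,-0.0184,0,0,0,0],[-0.0239,-0.0184,0,0,0,0],[-0.0239,-0.0184,0,0,0,0],[-0.0239,-0.0184,0,0,0,0]])

```text
time_s: 1.87
tcp_pos: [0.4493, -0.0196, 0.2267]
eef_rot: [3.142, -0.0, -1.432]
wrist_force: [0.6, -0.4, -0.0]
finger_gap: 0.0914
```

```bash
python3 go.py 448.5 -21.3 20 7.96
```

```text
t 1.8667 tcp [449.3 -19.6 226.7] yaw -82.03 gap 0.0914 F [ 0.6 -0.4 -0. ]
turn z 0.01  then x 1.6 y 1.0 z 206.7 mm tilt axis err 0.01
```

Call:
play_rows(increments=[[0.0008,0.0005,0,0,0,0],[0.0,0,0.025,0,0,0],[0,0,0.025,0,0,0],[0,0,0.025,0,0,0],[0,0,0.025,0,0,0],[0,0,0.025,0,0,0],[0,0,0.02,0,0,0],[0,0,0,0,0,0],[0,0,0,0,0,0]])

```text
time_s: 2.62
tcp_pos: [0.4479, -0.0221, 0.0813]
eef_rot: [3.139, 0.001, -1.432]
wrist_force: [0.5, 0.0, -0.1]
finger_gap: 0.0915
```

```bash
python3 go.py 448.5 -21.3 20 7.96
```

```text
t 2.6167 tcp [447.9 -22.1  81.3] yaw -82.05 gap 0.0915 F [ 0.5  0.  -0.1]
turn z -0.01  then x -0.7 y -0.7 z 61.3 mm tilt axis err 0.14
```

Call:
play_rows(increments=[[0,-0.0007,0.015,0,0,0],[0,0,0.015,0,0,0],[0,0,0.015,0,0,0],[0,0,0.01,0,0,0],[0,0,0.006,0,0,0],[0,0,0,0,0,0],[0,0,0,0,0,0]])

```text
time_s: 3.2
tcp_pos: [0.4499, -0.0221, 0.0216]
eef_rot: [-3.14, -0.001, -1.432]
wrist_force: [0.1, 0.1, -0.7]
finger_gap: 0.0916
```

Call:
play_rows(claw=0.04, increments=[[0,0,0,0,0,0],[0,0,0,0,0,0],[0,0,0,0,0,0],[0,0,0,0,0,0],[0,0,0,0,0,0],[0,0,0,0,0,0],[0,0,0,0,0,0],[0,0,0,0,0,0]])

```text
time_s: 3.87
tcp_pos: [0.4492, -0.0219, 0.0207]
eef_rot: [3.142, -0.0, -1.432]
wrist_force: [-0.5, 0.4, 1.2]
finger_gap: 0.0495
```

```bash
python3 go.py 630.7 -144.8 110 2.35
```

```text
t 3.8667 tcp [449.2 -21.9  20.7] yaw -82.04 gap 0.0495 F [-0.5  0.4  1.2]
turn z 5.61  then x 130.3 y -176.3 z -89.3 mm tilt axis err 0.0
```

Call:
play_rows(increments=[[0,0,-0.012,0,0,0],[0,0,-0.018,0,0,0],[0,0,-0.02,0,0,0],[0,0,-0.02,0,0,0],[0,0,-0.02,0,0,0],[0,0,0,0,0,5.6],[0.013,-0.0176,0,0,0,0],[0.013,-0.0176,0,0,0,0],[0.013,-0.0176,0,0,0,0],[0.013,-0.0176,0,0,0,0],[0.013,-0.0176,0,0,0,0],[0.013,-0.0176,0,0,0,0],[0.013,-0.0176,0,0,0,0],[0.013,-0.0176,0,0,0,0],[0.013,-0.0176,0,0,0,0],[0.013,-0.0176,0,0,0,0],[0,0,0,0,0,0],[0,0,0,0,0,0]])

```text
time_s: 5.37
tcp_pos: [0.6295, -0.1448, 0.1082]
eef_rot: [3.138, 0.001, -1.53]
wrist_force: [-0.7, 0.3, -8.2]
finger_gap: 0.0499
```

```bash
python3 go.py 630.7 -144.8 20.7 2.35
```

```text
t 5.3667 tcp [ 629.5 -144.8  108.2] yaw -87.69 gap 0.0499 F [-0.7  0.3 -8.2]
turn z -0.04  then x 0.1 y -1.2 z 87.5 mm tilt axis err 0.24
```

Call:
play_rows(increments=[[0,-0.0012,0.015,0,0,0],[0,0,0.02,0,0,0],[0,0,0.02,0,0,0],[0,0,0.014,0,0,0],[0,0,0.008,0,0,0],[0,0,0.005,0,0,0],[0,0,0.003,0,0,0],[0,0,0,0,0,0],[0,0,0,0,0,0],[0,0,0,0,0,0]])

```text
time_s: 6.2
tcp_pos: [0.6321, -0.1447, 0.0267]
eef_rot: [-3.14, -0.001, -1.53]
wrist_force: [0.2, 0.2, -7.5]
finger_gap: 0.0497
```

```bash
python3 go.py 630.7 -144.8 20.7 2.35
```

```text
t 6.2 tcp [ 632.1 -144.7   26.7] yaw -87.64 gap 0.0497 F [ 0.2  0.2 -7.5]
turn z 0.01  then x 0.1 y 1.4 z 6.0 mm tilt axis err 0.1
```

Call:
play_rows(increments=[[0,0,0.003,0,0,0],[0,0,0.001,0,0,0],[0,0,0.001,0,0,0],[0,0,0,0,0,0],[0,0,0,0,0,0],[0,0,0,0,0,0]])

```text
time_s: 6.7
tcp_pos: [0.6316, -0.1445, 0.0208]
eef_rot: [-3.141, -0.0, -1.53]
wrist_force: [0.0, 0.1, -6.1]
finger_gap: 0.05
```

```bash
python3 go.py 630.7 -144.8 20.7 2.35
```

```text
t 6.7 tcp [ 631.6 -144.5   20.8] yaw -87.64 gap 0.05 F [ 0.   0.1 -6.1]
turn z 0.01  then x 0.2 y 1.0 z 0.1 mm tilt axis err 0.01
```

Call:
play_rows(increments=[[0,0,0.0007,0,0,0],[0,0,0,0,0,0],[0,0,0,0,0,0]])

```text
time_s: 6.95
tcp_pos: [0.6317, -0.1445, 0.0208]
eef_rot: [-3.141, -0.0, -1.53]
wrist_force: [-3.3, 0.7, 1.2]
finger_gap: 0.0497
```

Call:
play_rows(claw=0.0918, increments=[[0,0,0,0,0,0],[0,0,0,0,0,0],[0,0,0,0,0,0],[0,0,0,0,0,0],[0,0,0,0,0,0],[0,0,0,0,0,0],[0,0,-0.012,0,0,0],[0,0,-0.02,0,0,0],[0,0,-0.02,0,0,0],[0,0,-0.02,0,0,0],[0,0,-0.018,0,0,0],[0,0,0,0,0,0]])

```text
time_s: 7.95
tcp_pos: [0.6339, -0.1453, 0.1154]
eef_rot: [-3.134, -0.003, -1.53]
wrist_force: [1.2, 0.0, 0.8]
finger_gap: 0.0918
```

```bash
python3 go.py 445.2 -304.1 110 -6.9;  python3 - <<'E'
from h import *
im,d=bot.camera("top");cv2.imwrite("pics/top1.png",im[:,:,::-1])
im,d=bot.camera("side");cv2.imwrite("pics/side1.png",cv2.resize(np.ascontiguousarray(im[140:300,130:350,::-1]),(660,480)))
E
```

```text
t 7.95 tcp [ 633.9 -145.3  115.4] yaw -87.64 gap 0.0918 F [1.2 0.  0.8]
turn z 9.26  then x 180.4 y 168.3 z 5.4 mm tilt axis err 0.48
```

View pics/side1.png

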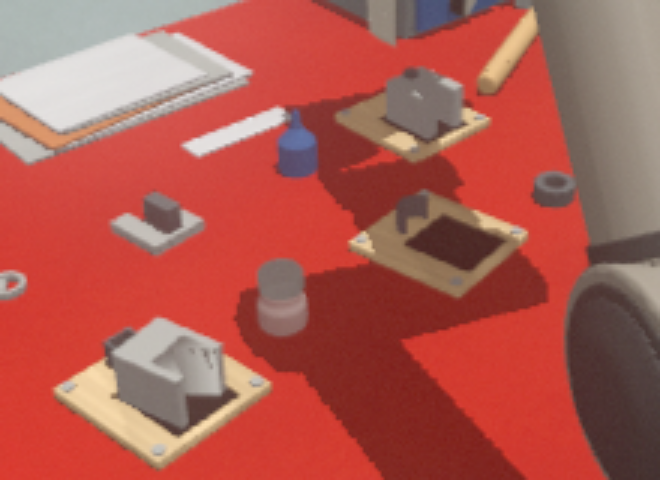

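View pics/top1.png

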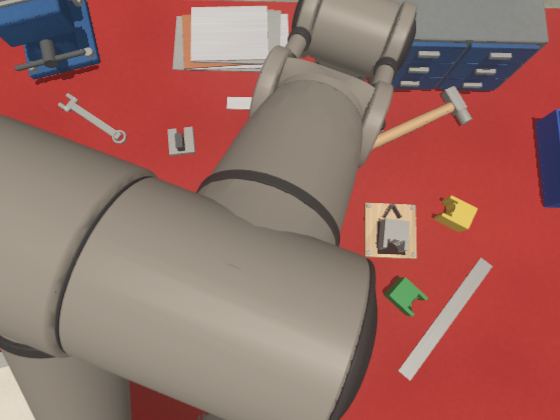

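Call:
play_rows(increments=[[0,0,0,0,0,4.63],[0,0,0,0,0,4.63],[0.0164,0.0153,0,0,0,0],[0.0164,0.0153,0,0,0,0],[0.0164,0.0153,0,0,0,0],[0.0164,0.0153,0,0,0,0],[0.0164,0.0153,0,0,0,0],[0.0164,0.0153,0,0,0,0],[0.0164,0.0153,0,0,0,0],[0.0164,0.0153,0,0,0,0],[0.0164,0.0153,0,0,0,0],[0.0164,0.0153,0,0,0,0],[0.0164,0.0153,0,0,0,0],[0,0,0,0,0,0],[0,0,0,0,0,0],[0,0,0,0,0,0]])

```text
time_s: 9.38
tcp_pos: [0.4429, -0.3028, 0.1094]
eef_rot: [3.141, 0.001, -1.692]
wrist_force: [1.3, 0.2, -0.0]
finger_gap: 0.092
```

```bash
python3 go.py 445.2 -304.1 20 -6.9
```

```text
t 9.3833 tcp [ 442.9 -302.8  109.4] yaw -96.92 gap 0.092 F [ 1.3  0.2 -0. ]
turn z -0.02  then x 1.0 y -2.5 z 89.4 mm tilt axis err 0.07
```

Call:
play_rows(increments=[[0.001,-0.0023,0.015,0,0,0],[0,0,0.02,0,0,0],[0,0,0.02,0,0,0],[0,0,0.015,0,0,0],[0,0,0.01,0,0,0],[0,0,0.005,0,0,0],[0,0,0.003,0,0,0],[0,0,0,0,0,0],[0,0,0,0,0,0]])

```text
time_s: 10.13
tcp_pos: [0.4455, -0.3048, 0.0226]
eef_rot: [-3.141, -0.001, -1.691]
wrist_force: [-0.1, 0.7, -0.1]
finger_gap: 0.0919
```

Call:
play_rows(claw=0.04, increments=[[0,0,0,0,0,0],[0,0,0,0,0,0],[0,0,0,0,0,0],[0,0,0,0,0,0],[0,0,0,0,0,0],[0,0,0,0,0,0],[0,0,0,0,0,0],[0,0,0,0,0,0]])

```text
time_s: 10.8
tcp_pos: [0.445, -0.3049, 0.0221]
eef_rot: [-3.141, -0.0, -1.691]
wrist_force: [-0.4, -1.2, 0.6]
finger_gap: 0.0499
```

```bash
python3 go.py 452.1 -18.5 110 11.4
```

```text
t 10.8 tcp [ 445.  -304.9   22.1] yaw -96.9 gap 0.0499 F [-0.4 -1.2  0.6]
turn z -18.30  then x -279.3 y -63.6 z -87.9 mm tilt axis err 0.02
```

Call:
play_rows(increments=[[0,0,-0.012,0,0,0],[0,0,-0.018,0,0,0],[0,0,-0.02,0,0,0],[0,0,-0.02,0,0,0],[0,0,-0.018,0,0,0],[0,0,0,0,0,-6.1],[0,0,0,0,0,-6.1],[0,0,0,0,0,-6.1],[-0.0233,-0.0053,0,0,0,0],[-0.0233,-0.0053,0,0,0,0],[-0.0233,-0.0053,0,0,0,0],[-0.0233,-0.0053,0,0,0,0],[-0.0233,-0.0053,0,0,0,0],[-0.0233,-0.0053,0,0,0,0],[-0.0233,-0.0053,0,0,0,0],[-0.0233,-0.0053,0,0,0,0],[-0.0233,-0.0053,0,0,0,0],[-0.0233,-0.0053,0,0,0,0],[-0.0233,-0.0053,0,0,0,0],[-0.0233,-0.0053,0,0,0,0]])

```text
time_s: 12.47
tcp_pos: [0.4509, -0.0166, 0.1091]
eef_rot: [3.139, 0.001, -1.372]
wrist_force: [0.7, -0.4, -6.8]
finger_gap: 0.0497
```

Call:
play_rows(increments=[[0,0,0,0,0,0],[0,0,0,0,0,0],[0,0,0,0,0,0]])

```text
time_s: 12.72
tcp_pos: [0.4516, -0.0181, 0.1095]
eef_rot: [3.14, 0.0, -1.371]
wrist_force: [0.4, 0.3, -6.7]
finger_gap: 0.0497
```

```bash
python3 go.py 452.1 -18.5 22.1 11.4
```

```text
t 12.7167 tcp [451.6 -18.1 109.5] yaw -78.57 gap 0.0497 F [ 0.4  0.3 -6.7]
turn z 0.03  then x 0.5 y -0.4 z 87.4 mm tilt axis err 0.08
```

Call:
play_rows(increments=[[0.0003,0,0.015,0,0,0],[0,0,0.02,0,0,0],[0,0,0.02,0,0,0],[0,0,0.014,0,0,0],[0,0,0.008,0,0,0],[0,0,0.005,0,0,0],[0,0,0.003,0,0,0],[0,0,0,0,0,0],[0,0,0,0,0,0],[0,0,0,0,0,0]])

```text
time_s: 13.55
tcp_pos: [0.4527, -0.0185, 0.0257]
eef_rot: [-3.14, -0.001, -1.372]
wrist_force: [-0.6, -0.1, -7.0]
finger_gap: 0.05
```

```bash
python3 go.py 452.1 -18.5 22.1 11.4
```

```text
t 13.55 tcp [452.7 -18.5  25.7] yaw -78.6 gap 0.05 F [-0.6 -0.1 -7. ]
turn z -0.00  then x -0.1 y 0.6 z 3.6 mm tilt axis err 0.09
```

Call:
play_rows(increments=[[0,0,0.0015,0,0,0],[0,0,0.001,0,0,0],[0,0,0,0,0,0],[0,0,0,0,0,0],[0,0,0,0,0,0]])

```text
time_s: 13.97
tcp_pos: [0.4522, -0.0183, 0.0226]
eef_rot: [-3.141, -0.0, -1.372]
wrist_force: [-1.1, -0.2, -7.0]
finger_gap: 0.0499
```

```bash
python3 go.py 452.1 -18.5 22.1 11.4
```

```text
t 13.9667 tcp [452.2 -18.3  22.6] yaw -78.59 gap 0.0499 F [-1.1 -0.2 -7. ]
turn z 0.01  then x 0.2 y 0.1 z 0.5 mm tilt axis err 0.01
```

Call:
play_rows(increments=[[0,0,0.0008,0,0,0],[0,0,0,0,0,0],[0,0,0,0,0,0],[0,0,0,0,0,0]])

```text
time_s: 14.3
tcp_pos: [0.4523, -0.0183, 0.0221]
eef_rot: [-3.141, -0.0, -1.372]
wrist_force: [-1.8, 0.2, 1.8]
finger_gap: 0.0497
```

Call:
play_rows(claw=0.0918, increments=[[0,0,0,0,0,0],[0,0,0,0,0,0],[0,0,0,0,0,0],[0,0,0,0,0,0],[0,0,0,0,0,0],[0,0,0,0,0,0],[0,0,-0.012,0,0,0],[0,0,-0.02,0,0,0],[0,0,-0.02,0,0,0],[0,0,-0.02,0,0,0],[0,0,-0.018,0,0,0],[0,0,0,0,0,0]])

```text
time_s: 15.3
tcp_pos: [0.4541, -0.0187, 0.1147]
eef_rot: [-3.136, -0.003, -1.372]
wrist_force: [0.8, 0.3, 0.4]
finger_gap: 0.0915
```

```bash
python3 go.py 447.8 273.3 110 16.7
```

```text
t 15.3 tcp [454.1 -18.7 114.7] yaw -78.6 gap 0.0915 F [0.8 0.3 0.4]
turn z -5.30  then x -281.5 y -77.8 z 4.7 mm tilt axis err 0.36
```

Call:
play_rows(increments=[[0,0,0,0,0,-5.3],[-0.0235,-0.0064,0,0,0,0],[-0.0235,-0.0064,0,0,0,0],[-0.0235,-0.0064,0,0,0,0],[-0.0235,-0.0064,0,0,0,0],[-0.0235,-0.0064,0,0,0,0],[-0.0235,-0.0064,0,0,0,0],[-0.0235,-0.0064,0,0,0,0],[-0.0235,-0.0064,0,0,0,0],[-0.0235,-0.0064,0,0,0,0],[-0.0235,-0.0064,0,0,0,0],[-0.0235,-0.0064,0,0,0,0],[-0.0235,-0.0064,0,0,0,0],[0,0,0,0,0,0],[0,0,0,0,0,0],[0,0,0,0,0,0],[0,0,0,0,0,0]])

```text
time_s: 16.72
tcp_pos: [0.4445, 0.2729, 0.1112]
eef_rot: [3.141, -0.0, -1.28]
wrist_force: [0.2, -0.1, -0.2]
finger_gap: 0.0919
```

```bash
python3 go.py 447.8 273.3 21 16.7
```

```text
t 16.7167 tcp [444.5 272.9 111.2] yaw -73.35 gap 0.0919 F [ 0.2 -0.1 -0.2]
turn z -0.05  then x 0.6 y -3.3 z 90.2 mm tilt axis err 0.06
```

Call:
play_rows(increments=[[0.0006,-0.0033,0.015,0,0,0],[0,0,0.02,0,0,0],[0,0,0.02,0,0,0],[0,0,0.015,0,0,0],[0,0,0.01,0,0,0],[0,0,0.006,0,0,0],[0,0,0.003,0,0,0],[0,0,0,0,0,0],[0,0,0,0,0,0]])

```text
time_s: 17.47
tcp_pos: [0.4485, 0.2743, 0.0233]
eef_rot: [-3.141, 0.0, -1.28]
wrist_force: [0.8, -0.2, 0.8]
finger_gap: 0.0919
```

Call:
play_rows(claw=0.04, increments=[[0,0,0,0,0,0],[0,0,0,0,0,0],[0,0,0,0,0,0],[0,0,0,0,0,0],[0,0,0,0,0,0],[0,0,0,0,0,0],[0,0,0,0,0,0],[0,0,0,0,0,0]])

```text
time_s: 18.13
tcp_pos: [0.448, 0.2742, 0.0227]
eef_rot: [3.142, -0.0, -1.279]
wrist_force: [1.1, -0.7, 0.6]
finger_gap: 0.0498
```

```bash
python3 go.py 443.0 -306.2 110 -1.4
```

```text
t 18.1333 tcp [448.  274.2  22.7] yaw -73.29 gap 0.0498 F [ 1.1 -0.7  0.6]
turn z 18.11  then x 580.3 y -9.2 z -87.3 mm tilt axis err 0.01
```

Call:
play_rows(increments=[[0,0,-0.012,0,0,0],[0,0,-0.018,0,0,0],[0,0,-0.02,0,0,0],[0,0,-0.02,0,0,0],[0,0,-0.02,0,0,0],[0,0,0,0,0,6.04],[0,0,0,0,0,6.04],[0,0,0,0,0,6.04],[0.0242,-0.0004,0,0,0,0],[0.0242,-0.0004,0,0,0,0],[0.0242,-0.0004,0,0,0,0],[0.0242,-0.0004,0,0,0,0],[0.0242,-0.0004,0,0,0,0],[0.0242,-0.0004,0,0,0,0],[0.0242,-0.0004,0,0,0,0],[0.0242,-0.0004,0,0,0,0],[0.0242,-0.0004,0,0,0,0],[0.0242,-0.0004,0,0,0,0],[0.0242,-0.0004,0,0,0,0],[0.0242,-0.0004,0,0,0,0]])

```text
time_s: 19.8
tcp_pos: [0.4445, -0.0171, 0.1119]
eef_rot: [3.139, 0.0, -1.596]
wrist_force: [1.2, -0.2, -6.2]
finger_gap: 0.05
```

Call:
play_rows(increments=[[0.0242,-0.0004,0,0,0,0],[0.0242,-0.0004,0,0,0,0],[0.0242,-0.0004,0,0,0,0],[0.0242,-0.0004,0,0,0,0],[0.0242,-0.0004,0,0,0,0],[0.0242,-0.0004,0,0,0,0],[0.0242,-0.0004,0,0,0,0],[0.0242,-0.0004,0,0,0,0],[0.0242,-0.0004,0,0,0,0],[0.0242,-0.0004,0,0,0,0],[0.0242,-0.0004,0,0,0,0],[0.0242,-0.0004,0,0,0,0],[0,0,0,0,0,0],[0,0,0,0,0,0],[0,0,0,0,0,0],[0,0,0,0,0,0]])

```text
time_s: 21.13
tcp_pos: [0.4428, -0.3053, 0.1121]
eef_rot: [3.14, 0.001, -1.595]
wrist_force: [0.1, 0.2, -6.0]
finger_gap: 0.0499
```

```bash
python3 go.py 443.0 -306.2 22.7 -1.4
```

```text
t 21.1333 tcp [ 442.8 -305.3  112.1] yaw -91.38 gap 0.0499 F [ 0.1  0.2 -6. ]
turn z 0.02  then x 0.9 y -0.3 z 89.4 mm tilt axis err 0.12
```

Call:
play_rows(increments=[[0.0008,0,0.015,0,0,0],[0,0,0.02,0,0,0],[0,0,0.02,0,0,0],[0,0,0.014,0,0,0],[0,0,0.009,0,0,0],[0,0,0.006,0,0,0],[0,0,0.003,0,0,0],[0,0,0,0,0,0],[0,0,0,0,0,0],[0,0,0,0,0,0]])

```text
time_s: 21.97
tcp_pos: [0.4437, -0.3078, 0.0266]
eef_rot: [-3.14, -0.001, -1.596]
wrist_force: [0.5, -0.9, -4.4]
finger_gap: 0.0501
```

```bash
python3 go.py 443.0 -306.2 22.7 -1.4
```

```text
t 21.9667 tcp [ 443.7 -307.8   26.6] yaw -91.42 gap 0.0501 F [ 0.5 -0.9 -4.4]
turn z -0.02  then x -1.5 y 0.7 z 3.9 mm tilt axis err 0.1
```

Call:
play_rows(increments=[[-0.0008,0,0.002,0,0,0],[0,0,0.001,0,0,0],[0,0,0,0,0,0],[0,0,0,0,0,0],[0,0,0,0,0,0],[0,0,0,0,0,0]])

```text
time_s: 22.47
tcp_pos: [0.4432, -0.3067, 0.0228]
eef_rot: [-3.141, -0.0, -1.596]
wrist_force: [-0.2, 0.2, -6.5]
finger_gap: 0.0498
```

```bash
python3 go.py 443.0 -306.2 22.7 -1.4
```

```text
t 22.4667 tcp [ 443.2 -306.7   22.8] yaw -91.42 gap 0.0498 F [-0.2  0.2 -6.5]
turn z -0.02  then x -0.4 y 0.2 z 0.1 mm tilt axis err 0.01
```

Call:
play_rows(increments=[[0,0,0.0007,0,0,0],[0,0,0,0,0,0],[0,0,0,0,0,0],[0,0,0,0,0,0]])

```text
time_s: 22.8
tcp_pos: [0.4433, -0.3067, 0.0227]
eef_rot: [-3.141, -0.0, -1.596]
wrist_force: [-3.2, 2.6, 6.7]
finger_gap: 0.0495
```

Call:
play_rows(claw=0.0918, increments=[[0,0,0,0,0,0],[0,0,0,0,0,0],[0,0,0,0,0,0],[0,0,0,0,0,0],[0,0,0,0,0,0],[0,0,0,0,0,0],[0,0,-0.012,0,0,0],[0,0,-0.02,0,0,0],[0,0,-0.02,0,0,0],[0,0,-0.02,0,0,0],[0,0,-0.018,0,0,0],[0,0,0,0,0,0]])

```text
time_s: 23.8
tcp_pos: [0.4448, -0.308, 0.1156]
eef_rot: [-3.136, -0.004, -1.596]
wrist_force: [0.6, -0.3, -0.0]
finger_gap: 0.0918
```

```bash
python3 go.py 631 -144.8 110 2.35
python3 - <<'E'
from h import *
im,d=bot.camera("top");cv2.imwrite("pics/top2.png",im[:,:,::-1])
np.savez("top2.npz",im=im,d=d)
E
```

```text
t 23.8 tcp [ 444.8 -308.   115.6] yaw -91.42 gap 0.0918 F [ 0.6 -0.3 -0. ]
turn z -3.77  then x -155.4 y -192.7 z 5.6 mm tilt axis err 0.39
```

View pics/top2.png

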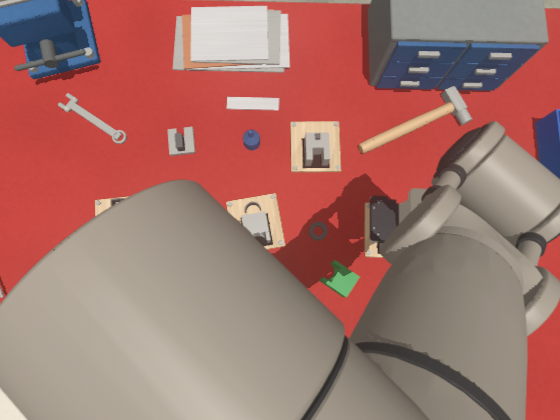

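Run:
```python
from h import *
f=np.load("top2.npz");P=cloud("top",f["d"])
nr=notred(f["im"])
for nm,x,y in(("square",630.7,-144.8),("round",452.1,-18.5)):
    m=(P[...,2]>.049)&(P[...,2]<.0655)&(np.hypot(P[...,0]-x/1e3,P[...,1]-y/1e3)<.055)
    print(nm,*fit("top",m,top(54,NOTCH[nm]),(x/1e3,y/1e3,.1)),m.sum())
```

```text
square [ 630.63474081 -143.46932662    2.79815163] 20.03935432434082 528
round [453.38687502 -17.58966465  11.06391844] 93.2710189819336 511
```

Call:
play_rows(increments=[[0,0,0,0,0,-3.8],[-0.0141,-0.0175,0,0,0,0],[-0.0141,-0.0175,0,0,0,0],[-0.0141,-0.0175,0,0,0,0],[-0.0141,-0.0175,0,0,0,0],[-0.0141,-0.0175,0,0,0,0],[-0.0141,-0.0175,0,0,0,0],[-0.0141,-0.0175,0,0,0,0],[-0.0141,-0.0175,0,0,0,0],[-0.0141,-0.0175,0,0,0,0],[-0.0141,-0.0175,0,0,0,0],[-0.0141,-0.0175,0,0,0,0],[0,0,0,0,0,0],[0,0,0,0,0,0],[0,0,0,0,0,0],[0,0,0,0,0,0]])

```text
time_s: 25.18
tcp_pos: [0.6282, -0.1443, 0.1113]
eef_rot: [3.14, 0.0, -1.53]
wrist_force: [-0.6, 0.0, 0.6]
finger_gap: 0.0916
```

```bash
python3 go.py 631 -144.3 22 2.5
```

```text
t 25.1833 tcp [ 628.2 -144.3  111.3] yaw -87.67 gap 0.0916 F [-0.6  0.   0.6]
turn z -0.17  then x 0.2 y -2.8 z 89.3 mm tilt axis err 0.08
```

Call:
play_rows(increments=[[0,-0.0024,0.015,0,0,0],[0,0,0.02,0,0,0],[0,0,0.02,0,0,0],[0,0,0.015,0,0,0],[0,0,0.01,0,0,0],[0,0,0.005,0,0,0],[0,0,0.003,0,0,0],[0,0,0,0,0,0],[0,0,0,0,0,0]])

```text
time_s: 25.93
tcp_pos: [0.632, -0.1439, 0.0249]
eef_rot: [-3.14, -0.001, -1.529]
wrist_force: [-0.6, 0.8, 1.2]
finger_gap: 0.0918
```

Call:
play_rows(claw=0.04, increments=[[0,0,0,0,0,0],[0,0,0,0,0,0],[0,0,0,0,0,0],[0,0,0,0,0,0],[0,0,0,0,0,0],[0,0,0,0,0,0],[0,0,0,0,0,0],[0,0,0,0,0,0]])

```text
time_s: 26.6
tcp_pos: [0.6315, -0.1438, 0.0241]
eef_rot: [-3.141, -0.0, -1.529]
wrist_force: [-0.2, -1.8, -0.7]
finger_gap: 0.0499
```

```bash
python3 go.py 445.1 270.7 110 7.7
```

```text
t 26.6 tcp [ 631.5 -143.8   24.1] yaw -87.62 gap 0.0499 F [-0.2 -1.8 -0.7]
turn z -5.32  then x -435.7 y 129.2 z -85.9 mm tilt axis err 0.03
```

Call:
play_rows(increments=[[0,0,-0.012,0,0,0],[0,0,-0.018,0,0,0],[0,0,-0.02,0,0,0],[0,0,-0.02,0,0,0],[0,0,-0.02,0,0,0],[0,0,0,0,0,-5.32],[-0.0242,0.0072,0,0,0,0],[-0.0242,0.0072,0,0,0,0],[-0.0242,0.0072,0,0,0,0],[-0.0242,0.0072,0,0,0,0],[-0.0242,0.0072,0,0,0,0],[-0.0242,0.0072,0,0,0,0],[-0.0242,0.0072,0,0,0,0],[-0.0242,0.0072,0,0,0,0],[-0.0242,0.0072,0,0,0,0],[-0.0242,0.0072,0,0,0,0],[-0.0242,0.0072,0,0,0,0],[-0.0242,0.0072,0,0,0,0],[-0.0242,0.0072,0,0,0,0],[-0.0242,0.0072,0,0,0,0]])

```text
time_s: 28.27
tcp_pos: [0.4846, 0.1797, 0.1137]
eef_rot: [3.139, -0.0, -1.436]
wrist_force: [1.2, 0.4, -8.6]
finger_gap: 0.0497
```

Call:
play_rows(increments=[[-0.0242,0.0072,0,0,0,0],[-0.0242,0.0072,0,0,0,0],[-0.0242,0.0072,0,0,0,0],[-0.0242,0.0072,0,0,0,0],[0,0,0,0,0,0],[0,0,0,0,0,0],[0,0,0,0,0,0],[0,0,0,0,0,0]])

```text
time_s: 28.93
tcp_pos: [0.4448, 0.27, 0.1139]
eef_rot: [3.141, -0.001, -1.437]
wrist_force: [-0.1, -0.1, -7.7]
finger_gap: 0.0497
```

```bash
python3 go.py 445.5 270.9 24.1 7.7
```

```text
t 28.9333 tcp [444.8 270.  113.9] yaw -82.34 gap 0.0497 F [-0.1 -0.1 -7.7]
turn z -0.04  then x -0.8 y -0.8 z 89.8 mm tilt axis err 0.05
```

Call:
play_rows(increments=[[-0.0006,-0.0003,0.015,0,0,0],[0,0,0.02,0,0,0],[0,0,0.02,0,0,0],[0,0,0.014,0,0,0],[0,0,0.009,0,0,0],[0,0,0.006,0,0,0],[0,0,0.003,0,0,0],[0,0,0,0,0,0],[0,0,0,0,0,0],[0,0,0,0,0,0]])

```text
time_s: 29.77
tcp_pos: [0.4455, 0.2716, 0.0278]
eef_rot: [-3.14, 0.0, -1.436]
wrist_force: [0.1, -0.3, -8.3]
finger_gap: 0.0498
```

```bash
python3 go.py 445.5 270.9 24.1 7.7
```

```text
t 29.7667 tcp [445.5 271.6  27.8] yaw -82.3 gap 0.0498 F [ 0.1 -0.3 -8.3]
turn z -0.00  then x 0.7 y 0.1 z 3.7 mm tilt axis err 0.1
```

Call:
play_rows(increments=[[0,0,0.002,0,0,0],[0,0,0.001,0,0,0],[0,0,0,0,0,0],[0,0,0,0,0,0],[0,0,0,0,0,0],[0,0,0.0005,0,0,0],[0,0,0,0,0,0],[0,0,0,0,0,0]])

```text
time_s: 30.43
tcp_pos: [0.4449, 0.2715, 0.024]
eef_rot: [-3.141, -0.0, -1.436]
wrist_force: [-2.5, -0.7, 1.3]
finger_gap: 0.0499
```

```bash
python3 go.py 445.5 270.9 24.1 7.7
```

```text
t 30.4333 tcp [444.9 271.5  24. ] yaw -82.29 gap 0.0499 F [-2.5 -0.7  1.3]
turn z 0.01  then x 0.6 y -0.5 z -0.1 mm tilt axis err 0.02
```

Call:
play_rows(claw=0.0918, increments=[[0,0,0,0,0,0],[0,0,0,0,0,0],[0,0,0,0,0,0],[0,0,0,0,0,0],[0,0,0,0,0,0],[0,0,0,0,0,0],[0,0,-0.012,0,0,0],[0,0,-0.02,0,0,0],[0,0,-0.02,0,0,0],[0,0,-0.02,0,0,0],[0,0,-0.018,0,0,0],[0,0,0,0,0,0]])

```text
time_s: 31.43
tcp_pos: [0.4469, 0.2723, 0.1169]
eef_rot: [-3.135, 0.002, -1.436]
wrist_force: [-0.4, -0.1, 1.1]
finger_gap: 0.0916
```

```bash
python3 go.py 645.1 155.9 110 8.4
python3 - <<'E'
from h import *
im,d=bot.camera("top");cv2.imwrite("pics/top3.png",im[:,:,::-1])
np.savez("top3.npz",im=im,d=d)
E
```

```text
t 31.4333 tcp [446.9 272.3 116.9] yaw -82.3 gap 0.0916 F [-0.4 -0.1  1.1]
turn z -0.70  then x 144.1 y -179.1 z 6.9 mm tilt axis err 0.38
```

View pics/top3.png

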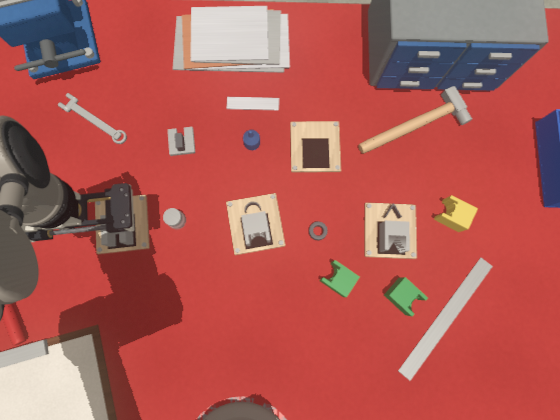

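Call:
play_rows(increments=[[0,0,0,0,0,-0.7],[0.0144,-0.0179,0,0,0,0],[0.0144,-0.0179,0,0,0,0],[0.0144,-0.0179,0,0,0,0],[0.0144,-0.0179,0,0,0,0],[0.0144,-0.0179,0,0,0,0],[0.0144,-0.0179,0,0,0,0],[0.0144,-0.0179,0,0,0,0],[0.0144,-0.0179,0,0,0,0],[0.0144,-0.0179,0,0,0,0],[0.0144,-0.0179,0,0,0,0],[0,0,0,0,0,0],[0,0,0,0,0,0],[0,0,0,0,0,0],[0,0,0,0,0,0]])

```text
time_s: 32.73
tcp_pos: [0.6418, 0.1557, 0.1126]
eef_rot: [3.14, 0.0, -1.423]
wrist_force: [-0.4, 0.3, -0.4]
finger_gap: 0.0917
```

```bash
python3 go.py 645.1 155.9 13 8.4
cat > chk.py <<'E'
from h import *
import sys
k=sys.argv[1]
im,d=bot.camera("top");cv2.imwrite(f"pics/top{k}.png",im[:,:,::-1])
np.savez(f"top{k}.npz",im=im,d=d);P=cloud("top",d)
for nm,x,y,t in(("square",445.1,270.7,7.7),("round",452.1,-18.5,11.4),("vee",443,-306.2,-1.4)):
    m=(P[...,2]>.049)&(P[...,2]<.0655)&(np.hypot(P[...,0]-x/1e3,P[...,1]-y/1e3)<.055)
    a,e=fit("top",m,top(54,NOTCH[nm]),(x/1e3,y/1e3,np.radians(t)))
    print(nm,a.round(1),"err",(a-[x,y,t]).round(1),round(e,1),m.sum())
E
python3 chk.py 4
```

```text
t 32.7333 tcp [641.8 155.7 112.6] yaw -81.55 gap 0.0917 F [-0.4  0.3 -0.4]
turn z 0.05  then x 0.3 y -3.2 z 99.6 mm tilt axis err 0.12
square [445.1 269.8   4.3] err [-0.  -0.9 -3.4] 146.5 439
round [453.2 -17.3  11.9] err [1.1 1.2 0.5] 11.8 595
vee [ 442.5 -304.5   -1.8] err [-0.5  1.7 -0.4] 12.4 615
```

View pics/top4.png

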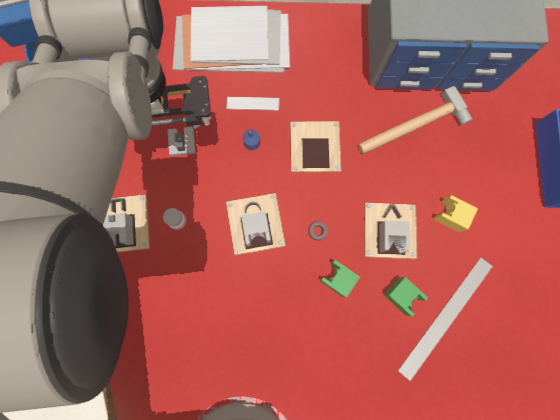

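Call:
play_rows(increments=[[0,-0.0028,0.015,0,0,0],[0,0,0.02,0,0,0],[0,0,0.02,0,0,0],[0,0,0.015,0,0,0],[0,0,0.01,0,0,0],[0,0,0,0,0,0],[0,0,0,0,0,0],[0,0,0,0,0,0]])

```text
time_s: 33.45
tcp_pos: [0.6464, 0.1558, 0.0347]
eef_rot: [-3.14, -0.0, -1.424]
wrist_force: [0.6, -0.0, 0.1]
finger_gap: 0.0919
```

```bash
python3 go.py 645.1 155.9 13 8.4
```

```text
t 33.45 tcp [646.4 155.8  34.7] yaw -81.58 gap 0.0919 F [ 0.6 -0.   0.1]
turn z 0.02  then x -0.2 y 1.3 z 21.7 mm tilt axis err 0.11
```

Call:
play_rows(increments=[[0,0.0005,0.01,0,0,0],[0,0,0.006,0,0,0],[0,0,0.0035,0,0,0],[0,0,0,0,0,0],[0,0,0,0,0,0],[0,0,0,0,0,0],[0,0,0,0,0,0]])

```text
time_s: 34.03
tcp_pos: [0.6456, 0.1554, 0.0143]
eef_rot: [-3.141, -0.0, -1.424]
wrist_force: [-0.8, -0.6, 0.4]
finger_gap: 0.0918
```

```bash
python3 go.py 645.1 155.9 13 8.4
```

```text
t 34.0333 tcp [645.6 155.4  14.3] yaw -81.6 gap 0.0918 F [-0.8 -0.6  0.4]
turn z -0.00  then x -0.5 y 0.4 z 1.3 mm tilt axis err 0.03
```

Call:
play_rows(claw=0.005, increments=[[0,0,0,0,0,0],[0,0,0,0,0,0],[0,0,0,0,0,0],[0,0,0,0,0,0],[0,0,0,0,0,0],[0,0,0,0,0,0],[0,0,0,0,0,0],[0,0,0,0,0,0],[0,0,0,0,0,0],[0,0,0,0,0,0],[0,0,0,0,0,0],[0,0,0,0,0,0]])

```text
time_s: 35.03
tcp_pos: [0.6453, 0.1555, 0.014]
eef_rot: [3.142, 0.0, -1.424]
wrist_force: [-0.1, -0.4, -0.1]
finger_gap: 0.016
```

```bash
python3 go.py 440 270 140 7.7
```

```text
t 35.0333 tcp [645.3 155.5  14. ] yaw -81.6 gap 0.016 F [-0.1 -0.4 -0.1]
turn z 0.70  then x -141.0 y 188.1 z -126.0 mm tilt axis err 0.0
```

Call:
play_rows(increments=[[0,0,-0.01,0,0,0],[0,0,-0.02,0,0,0],[0,0,-0.025,0,0,0],[0,0,-0.025,0,0,0],[0,0,-0.025,0,0,0],[0,0,-0.02,0,0,0.7],[-0.0118,0.016,0,0,0,0],[-0.0118,0.016,0,0,0,0],[-0.0118,0.016,0,0,0,0],[-0.0118,0.016,0,0,0,0],[-0.0118,0.016,0,0,0,0],[-0.0118,0.016,0,0,0,0],[-0.0118,0.016,0,0,0,0],[-0.0118,0.016,0,0,0,0],[-0.0118,0.016,0,0,0,0],[-0.0118,0.016,0,0,0,0],[-0.0118,0.016,0,0,0,0],[-0.0118,0.016,0,0,0,0],[0,0,0,0,0,0],[0,0,0,0,0,0]])

```text
time_s: 36.7
tcp_pos: [0.4355, 0.2704, 0.1396]
eef_rot: [-3.141, -0.0, -1.435]
wrist_force: [0.0, -1.0, -3.2]
finger_gap: 0.0159
```

Call:
play_rows(increments=[[0,0,0,0,0,0],[0,0,0,0,0,0],[0,0,0,0,0,0]])

```text
time_s: 36.95
tcp_pos: [0.4368, 0.2696, 0.139]
eef_rot: [-3.141, -0.0, -1.437]
wrist_force: [0.6, -0.7, -3.0]
finger_gap: 0.0157
```

```bash
python3 go.py 436.3 270.4 58 7.7
python3 - <<'E'
from h import *
im,d=bot.camera("side");cv2.imwrite("pics/side5.png",cv2.resize(np.ascontiguousarray(im[200:300,120:250,::-1]),(780,600)))
im,d=bot.camera("top");np.savez("top5.npz",im=im,d=d);cv2.imwrite("pics/top5.png",cv2.resize(np.ascontiguousarray(im[150:300,40:240,::-1]),(800,600)))
E
```

```text
t 36.95 tcp [436.8 269.6 139. ] yaw -82.35 gap 0.0157 F [ 0.6 -0.7 -3. ]
turn z -0.05  then x -0.8 y 0.4 z 81.0 mm tilt axis err 0.02
```

View pics/side5.png

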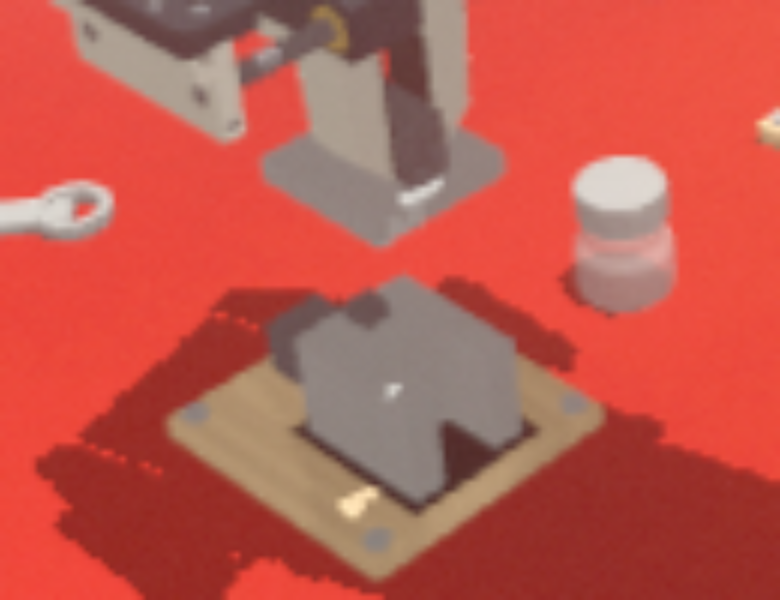

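View pics/top5.png

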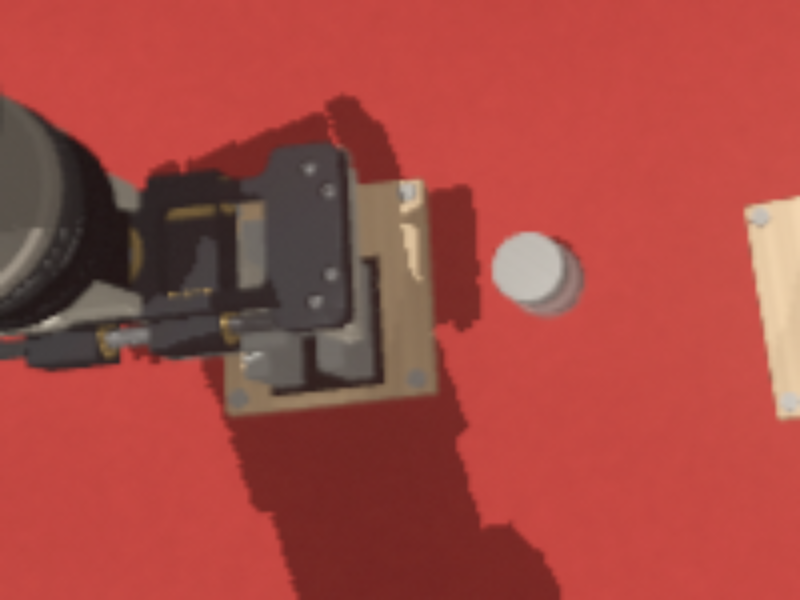

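Run:
```python
from h import *
def tr(p,x,y,t):
    t=np.radians(t);c,s=np.cos(t),np.sin(t);p=np.array(p,float);return np.c_[(x+c*p[:,0]-s*p[:,1]),(y+s*p[:,0]+c*p[:,1]),p[:,2]]/1e3
img=cv2.imread("pics/side5.png")
def dr(pts,col):
    q=(proj("side",pts)-[120,200]+.5)*6-.5
    cv2.polylines(img,[np.round(q).astype(int)],True,col,1)
B=(444.3,271.4,7.7)
nt=[[30,-25,54],[30,25,54],[-30,25,54],[-30,12,54],[-4,12,54],[-4,-12,54],[-30,-12,54],[-30,-25,54]]
dr(tr(nt,*B),(0,255,0))
for z in(54,61): dr(tr([[14,-5.5,z],[26,-5.5,z],[26,5.5,z],[14,5.5,z]],*B),(255,255,0))
T=(436.8+6.6,269.6+.9,7.7)
for z in(125,135): dr(tr([[-30,-28,z],[30,-28,z],[30,-8.5,z],[10,-8.5,z],[10,8.5,z],[30,8.5,z],[30,28,z],[-30,28,z]],*T),(0,255,255))
dr(tr([[-42,-55,10],[76,-55,10],[76,55,10],[-42,55,10]],445.1,270.7,7.7),(255,0,255))
cv2.imwrite("pics/side5b.png",img)
```

```text
(no output)
```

View pics/side5b.png

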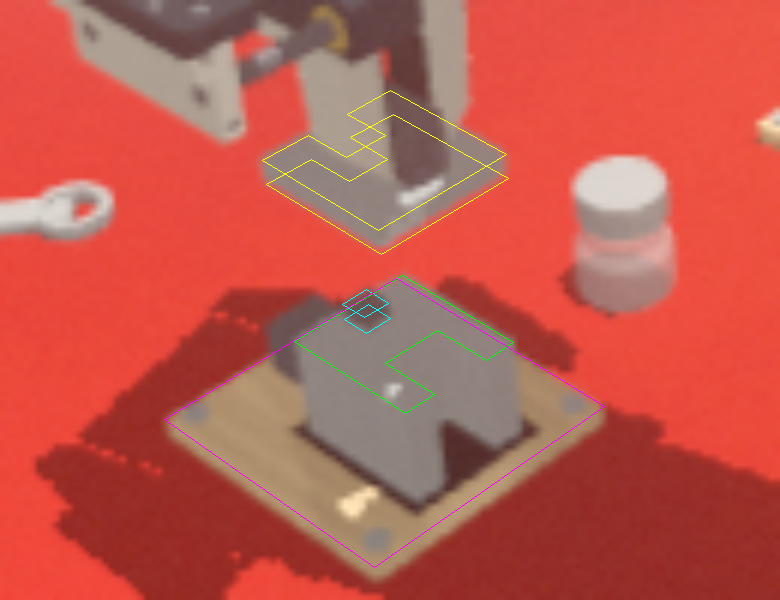

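Call:
play_rows(increments=[[-0.0008,0.0004,0.012,0,0,0],[0,0,0.016,0,0,0],[0,0,0.012,0,0,0],[0,0,0.008,0,0,0],[0,0,0.004,0,0,0],[0,0,0,0,0,0],[0,0,0,0,0,0],[0,0,0,0,0,0],[0,0,0,0,0,0]])

```text
time_s: 37.8
tcp_pos: [0.436, 0.271, 0.0877]
eef_rot: [-3.14, 0.0, -1.436]
wrist_force: [0.3, 0.4, -2.5]
finger_gap: 0.0157
```

```bash
python3 go.py 436.3 270.4 68 7.7
python3 - <<'E'
from h import *
im,d=bot.camera("side");cv2.imwrite("pics/side6.png",cv2.resize(np.ascontiguousarray(im[200:300,120:250,::-1]),(780,600)))
E
```

```text
t 37.8 tcp [436.  271.   87.7] yaw -82.3 gap 0.0157 F [ 0.3  0.4 -2.5]
turn z 0.00  then x 0.6 y -0.2 z 19.7 mm tilt axis err 0.08
```

View pics/side6.png

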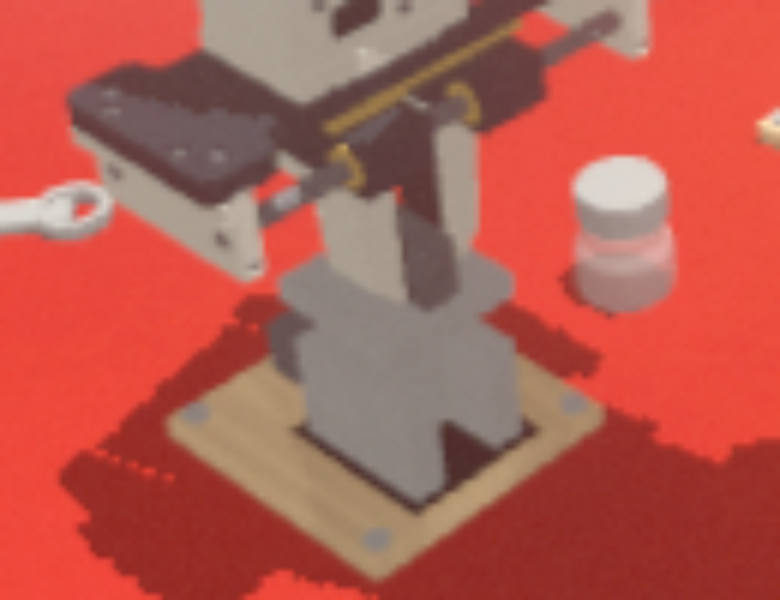

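Call:
play_rows(increments=[[0.0003,0,0.004,0,0,0],[0,0,0.004,0,0,0],[0,0,0.002,0,0,0],[0,0,0.002,0,0,0],[0,0,0.002,0,0,0],[0,0,0,0,0,0],[0,0,0,0,0,0],[0,0,0,0,0,0]])

```text
time_s: 38.52
tcp_pos: [0.4357, 0.2705, 0.073]
eef_rot: [-3.141, -0.0, -1.436]
wrist_force: [0.2, -1.1, -2.8]
finger_gap: 0.0162
```

```bash
python3 go.py 436.3 270.4 68 7.7
```

```text
t 38.5167 tcp [435.7 270.5  73. ] yaw -82.3 gap 0.0162 F [ 0.2 -1.1 -2.8]
turn z -0.00  then x 0.2 y -0.6 z 5.0 mm tilt axis err 0.01
```

Already about 2 mm past the key's top height with no contact, so the notch is over the key.

Call:
play_rows(increments=[[0,0,0.0015,0,0,0],[0,0,0.0015,0,0,0],[0,0,0.001,0,0,0],[0,0,0,0,0,0],[0,0,0,0,0,0],[0,0,0,0,0,0]])

```text
time_s: 39.02
tcp_pos: [0.4356, 0.2705, 0.069]
eef_rot: [-3.142, -0.0, -1.436]
wrist_force: [0.3, -0.0, -2.2]
finger_gap: 0.0156
```

```bash
python3 go.py 436.3 270.4 68 7.7
```

```text
t 39.0167 tcp [435.6 270.5  69. ] yaw -82.3 gap 0.0156 F [ 0.3 -0.  -2.2]
turn z -0.00  then x 0.2 y -0.7 z 1.0 mm tilt axis err 0.0
```

Call:
play_rows(increments=[[0,0,0.0008,0,0,0],[0,0,0.0005,0,0,0],[0,0,0,0,0,0],[0,0,0,0,0,0],[0,0,0,0,0,0]])

```text
time_s: 39.43
tcp_pos: [0.4357, 0.2705, 0.0679]
eef_rot: [-3.141, -0.0, -1.436]
wrist_force: [-0.7, -0.4, 1.9]
finger_gap: 0.0158
```

```bash
python3 go.py 436.3 270.4 68 7.7
```

```text
t 39.4333 tcp [435.7 270.5  67.9] yaw -82.3 gap 0.0158 F [-0.7 -0.4  1.9]
turn z -0.00  then x 0.2 y -0.6 z -0.1 mm tilt axis err 0.02
```

Seated. Release (moderate opening), lift, and clear away.

Call:
play_rows(claw=0.07, increments=[[0,0,0,0,0,0],[0,0,0,0,0,0],[0,0,0,0,0,0],[0,0,0,0,0,0],[0,0,0,0,0,0],[0,0,0,0,0,0],[0,0,0,0,0,0],[0,0,0,0,0,0],[0,0,-0.01,0,0,0],[0,0,-0.02,0,0,0],[0,0,-0.03,0,0,0],[0,0,-0.03,0,0,0],[0,0,-0.03,0,0,0],[0,0,-0.03,0,0,0],[0,-0.02,0,0,0,0],[0,-0.03,0,0,0,0],[0,-0.03,0,0,0,0],[0,-0.03,0,0,0,0],[0,-0.03,0,0,0,0],[0,0,0,0,0,0]])

```text
time_s: 41.1
tcp_pos: [0.5784, 0.2889, 0.217]
eef_rot: [-3.14, -0.0, -1.438]
wrist_force: [-0.5, -0.4, -0.8]
finger_gap: 0.07
```

Call:
play_rows(increments=[[-0.03,0,0,0,0,0],[-0.03,0,0,0,0,0],[-0.03,0,0,0,0,0],[-0.03,0,0,0,0,0],[-0.03,0,0,0,0,0],[-0.03,0,0,0,0,0],[0,0,0,0,0,0],[0,0,0,0,0,0],[0,0,0,0,0,0],[0,0,0,0,0,0]])

```text
time_s: 41.93
tcp_pos: [0.5504, 0.4665, 0.2182]
eef_rot: [-3.142, -0.0, -1.437]
wrist_force: [-0.5, 0.1, -0.1]
finger_gap: 0.0703
```

```bash
python3 chk.py 7
python3 - <<'E'
from h import *
im,d=bot.camera("side");cv2.imwrite("pics/side7.png",cv2.resize(np.ascontiguousarray(im[150:300,130:330,::-1]),(800,600)))
E
```

```text
square [444.7 279.2   6.8] err [-0.4  8.5 -0.9] 329.2 633
round [453.1 -17.4  11.8] err [1.  1.1 0.4] 11.9 598
vee [ 442.5 -304.5   -1.7] err [-0.5  1.7 -0.3] 13.7 617
```

View pics/side7.png

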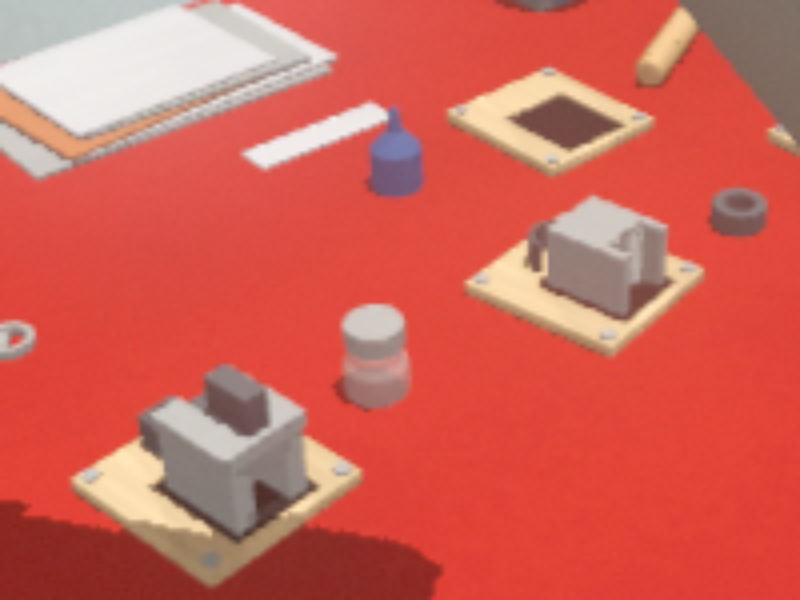

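View pics/top7.png

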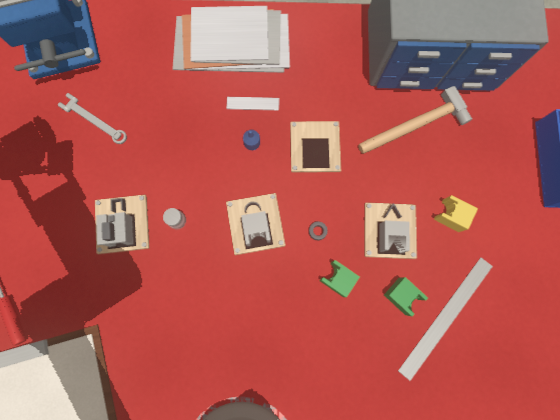

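Run:
```python
from h import *
f=np.load("top7.npz");P=cloud("top",f["d"])
n=np.hypot(P[...,0]-.445,P[...,1]-.271)<.06
m=n&(P[...,2]>.058)
pl=[np.c_[np.array([[-30,-28],[30,-28],[30,-8.5],[10,-8.5],[10,8.5],[30,8.5],[30,28],[-30,28]]),[64]*8]/1e3]
print("plate",*fit("top",m,pl,(.444,.271,.13)))
b=n&(P[...,2]>.083);ys,xs=np.nonzero(b);print("bar",rect(onplane("top",np.c_[xs,ys],.09)))
q=P[n&(P[...,2]>.060)&(P[...,2]<.068)];A=np.c_[q[:,:2]-[.444,.271],np.ones(len(q))];print(np.linalg.lstsq(A,q[:,2],rcond=None)[0],len(q))
im=f["im"][:,:,::-1];cv2.imwrite("pics/c7.png",cv2.resize(np.ascontiguousarray(im[190:260,85:160]),(750,700)) [:600])
s=bot.state();print(s["time_s"])
print(bot.spot_in("top","oil_can")[:1],bot.spot_in("top","rivet_jar")[:1])
```

```text
plate [443.58872649 271.17931691   8.33330283] 68.68916320800781
bar (array([434.39404297, 269.62057495]), 5.60691499710083, np.float64(34.06885314706716), np.float64(17.36422601741242))
[-0.0041064  -0.00310984  0.06344599] 584
42.0333
[{'bbox': [240.2, 126.6, 258.7, 151.6], 'score': 0.83}] [{'bbox': [166.6, 207.8, 188.2, 229.0], 'score': 0.71}]
```

View pics/c7.png

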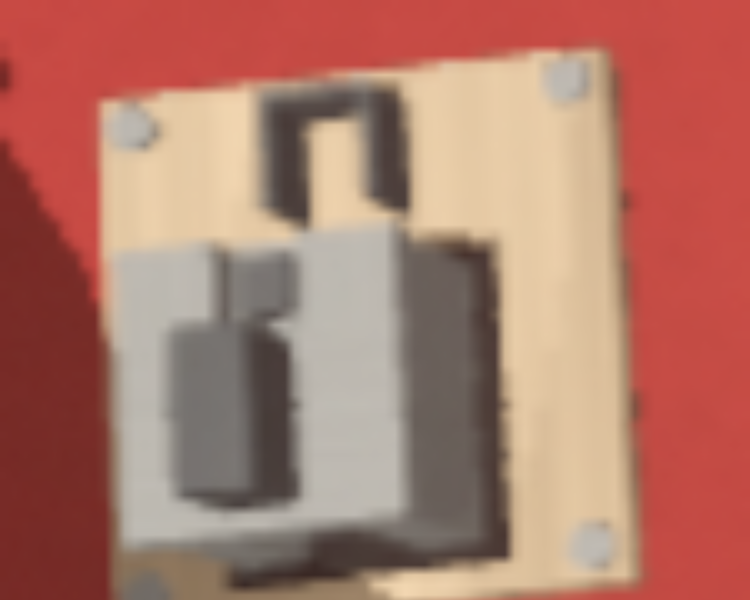

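```bash
python3 -c "
from cell import bot
print(bot.hand_in())"
```

```text
the job is handed in; nothing more can be done
None
```

The job is done and handed in at about 42 s on the robot's clock, well inside the 131 s limit. The hand-in gave no verdict.

**What I did:** I parked the square block on the spare board. I then put the round block on the round board, the V block on the V board and the square block on the square board. Once all three were home, I laid the guide plate on the square block.

**Final checks from the top camera:**

| Item | Position | Angle |
|---|---|---|
| Round block | about 1.5 mm from the pad's middle | within 0.5° of square |
| V block | about 1.8 mm from the pad's middle | within 0.5° of square |
| Guide plate | top at z ≈ 63.4 mm (64 expected) | about 0.3° of tilt |

- **Square block:** I have no clean camera fit after placing it. The arm partly hid it in one picture (about 1 mm and 3.4° off there), and the plate covers it now, so the last fit's 8.5 mm offset is not valid. The gripper let go of it within about 1 mm of the pad's middle and square with the board. The side view with the plate held above it matched that pose to about a pixel.
- **Guide plate:** its notch shows over the key in the last picture. Two measurements of its angle disagree slightly, about 8.3° from its outline and 5.6° from its grip bar, against the block's 7.7°.
- **Oil can and rivet jar:** both are standing within a few pixels of where they started.
- **Release:** the gripper is open and clear of everything.

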